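# Clamp a printing block with a lift-gate lever

### The arm

A 6-joint arm with a two-finger parallel gripper is mounted at the origin on a cart in front of the work surface, level with it; the furniture and walls round the work are solid. World frame = base frame: x ahead of the robot, y to its left, z up, the work surface at z = 0. Lengths are in m, angles in degrees, forces in N, time in s.
With the tool pointing down it reaches from about 0.325 to 0.85 m from the base axis. Payload 15.5 kg.
Tool frame: the origin (TCP) lies midway between the tips of the shut fingers; the grasp point (between the pads) lies 19 mm behind it; z points along the fingers, y is the line along which they close (so a half turn about z gives the same grasp; the last joint's range is limited). The gripper opens to 91 mm and grips with 3 to 60 N. Pads are 32 mm wide; open, the fingers measure 118 mm over their backs; the gripper's body (76 mm by 178 mm) begins 60 mm behind the grasp point.
Start: joints at [70.216, 28.281, 77.091, -0, 74.628, -5.472], TCP at [0.155, 0.606, 0.188] pointing down, gripper open.
Joint ranges: [-166.48, 166.48], [-47.26, 123.95], [12.59, 153.08], [-70.14, 250.14], [6.76, 159.57], [-176.63, 176.63]. Speed limits (degrees/s): [108.29, 108.29, 147.25, 172.46, 172.46, 172.46].

### API

Orientations are given as a 3x3 rotation matrix whose columns are the frame's x, y, z axes.
In Python, from bench import ctrl gives the robot as it stands. The module is installed in compiled form; this text tells all that it offers. Calls block until the motion is done:
- ctrl.goto(position, orientation): joint-space move of the TCP to a pose.
- ctrl.move_l(position, vel=0.15, ori=None, contact_N=None): straight line of the TCP; ori=None keeps the orientation; vel is the mean speed in m/s. With contact_N (N) it stops when the force on the tool has changed by that much, and returns True; else False.
- ctrl.movej(angles): joint-space move.
- ctrl.command_gripper(opening): opening from 0.0 (shut) to 1.0 (fully open); the grip force is fixed at half the most; returns when the fingers have stopped.
- ctrl.sleep(seconds).
- ctrl.ik(position, orientation): joint angles nearest the present ones, or None.
- ctrl.read_camera(name): name is "side" or "top"; returns the picture (400x640x3 uint8, blue, green, red); there is no depth.
- ctrl.camera_params(name): a dict with "fx", "fy", "cx", "cy" (pixels), "D" ([k1, k2, p1, p2, k3] as OpenCV has them; the pictures are not rectified), "pose" (4x4, takes a point from camera to world coordinates). Camera axes: x right, y up, looking along -z (the intrinsics and any distortion apply to the point x, -y, -z); pixel columns grow to the right and rows downward; lengths in m; the calibration is good to about 2 mm. A picture is of the moment at which its call begins. camera_params takes no time and is no camera call.
A pose or a line that the arm cannot do raises ctrl.MotionError and nothing moves.
- ctrl.sign_off(): hands the job in; it is judged then, once.
Readings, each from a call of its own:
- ctrl.current_t(): time.
- ctrl.current_q(): joint angles.
- ctrl.current_dq(): joint speeds.
- ctrl.current_effort(): joint torques, N m.
- ctrl.current_tool_pos(): TCP position.
- ctrl.current_eef_rot(): TCP orientation.
- ctrl.current_contact_force(): force on the tool from outside, world axes, zero at the start.
- ctrl.current_wrist_torque(): the same for the moment, N m.
- ctrl.current_grip_width(): opening from 0.0 (shut) to 1.0 (fully open).
- ctrl.current_grasp_force(): force on a finger pad.
Only numpy, scipy, OpenCV 4.12 (cv2) and the standard library are available. Lean on these libraries where they do the work, as an engineer would, in place of code of your own. Each camera call takes 0.05 s, during which the arm holds its last target. There are 200 camera calls.

### The job

Lay the long dark wooden printing block flat in the cork-lined bed of the bench clamp, lengthwise between the wooden fence and the open jaw, setting it down rather than dropping it. Then lock the clamp: pull the orange lever straight out along its own length to lift it from its notch, swing it past the middle notch to the far, upright notch (red mark), let it drop fully home there and let go. Do not knock over or shove the two jars and the steel tumbler.

Things in the scene. Friction and masses are not known exactly. Their poses are not given: they have to be found in the camera images.
- block: The loose long dark-brown carved wooden printing block, a plain bar 34 (x) x 125 (y) x 40 (z) mm, about 0.12 kg, lying on the table. Origin: centre of its underside; y along its length, z up. Either end may go either way.
- block_centre (a point): Centre of that block, 20 mm above its underside; axes as the block.
- clamp: Bench clamp, fixed: green fittings on a dark 180 x 300 x 14 mm base plate; origin under it, axes as bed. Bed on its left, lever 155 mm to the -y side of the bed. Behind the bed (bed coordinates) low parts up to 20 mm above the floor reach to x = +78 mm; at x = +78 to +115 mm a cross shaft with cams reaches 40 mm above the floor.
- bed (a point): Point on the clamp's cork floor, 16 mm above the table, under the centre of the block once clamped. x: level, from fence to jaw (away from the robot); y: along the bed and the block; z up. Wooden fence, 14 mm high: face at x = -17, back at -37 mm. End lips 10 mm high at y = -69.5 and +69.5 mm. Set the block down at about x = +6 mm, mid-gap of the open jaw.
- jaw_face (a point): Middle of the jaw's wooden face at floor height; the jaw is 13 mm high, 130 mm wide, parallel to the fence, axes as bed. Open it is at x = +29 mm of bed, so the gap is 46 mm; the lever drives it towards -x, until it holds the block against the fence by springs with about 6 N.
- lever_pivot (a point): Point on the swing axis of the lever, fixed to the clamp, 40 mm above the table, axes parallel to those of bed; the lever swings about its y axis. Two upright green gate plates with a curved slot stand at y = -20 and +20 mm (each 6 mm thick) and reach up to 146 mm from this point.
- lever_grip (a point): Centre of the lever's orange flat grip, 16 (x) x 64 (y) x 46 (z) mm, gripped across the 16 mm with the gripper leaning as the lever does. Axes move with the lever: z along it away from the pivot, y the swing axis, x the way the swing grows. 200 mm from the pivot when down in a notch, up to 226 mm lifted. Below the grip only the thin rod (a 22 mm collar at its top) for 25 mm.
- lever_swing (a joint): Swing of the lever (rad). 0: open notch, where the lever leans 0.66 rad (38 degrees) from upright towards bed -x (the robot) and the jaw is open. Middle notch at 0.33. 0.66: locked notch, lever upright, jaw closed. Stops at -0.02 and 0.68. It swings lightly (below 2 N at the grip). Its cross pin has about 0.03 rad of play either way in a notch.
- lever_lift (a joint): How far the lever is lifted along its own length (m). 0: fully down in a notch; above 0.016 its pin clears the teeth between the notches; stop at 0.026. A spring of 4 to 6 N pulls it down, so it drops home by itself when let go over a notch.
- red_jar_centre (a point): Bystander: red-lidded paint jar, 62 mm across, 80 mm tall, loose; the point is at half height.
- white_jar_centre (a point): Bystander: white paint jar, 60 mm across, 74 mm tall, loose; the point is at half height.
- tumbler_centre (a point): Bystander: steel tumbler, 69 mm across the rim, 95 mm tall, loose; the point is at half height.
Not all that is in view belongs to the job. Of the things that look like the block, take the one that is farthest to the robot's left at the start.

How it is judged:
By the outcome, as a careful person would: the job done as asked, in the order asked, and still so for the second after the job is handed in, with the robot touching nothing.
It also fails if it takes over 54 s, if anything falls off the work surface, if the arm or the gripper's body presses on something with over 40 N, if the wrist force passes 120 N, or if a joint passes its speed limit or range.

## Working session

There is one attempt and no reset: what is moved stays moved. The work goes in short steps, each a Python script; the robot and the scene stay as the last script left them, time stands still between calls to the robot, and variables do not carry over. Pictures are saved under pics/ and viewed, at most 10 in all, crops included, and the job is handed in when it is done.

```bash
mkdir -p pics; python3 - <<'E'
from bench import ctrl
import cv2,numpy as np
for n in("side","top"):
    cv2.imwrite(f"pics/{n}0.png",ctrl.read_camera(n)); p=ctrl.camera_params(n); print(n,p)
print(ctrl.current_t(),ctrl.current_eef_rot())
E
```

```text
side {'fx': 414.02804331361335, 'fy': 414.02804331361335, 'cx': 324.58138539438744, 'cy': 200.41945305631472, 'D': array([-0.0555595,  0.       ,  0.       ,  0.       ,  0.       ]), 'pose': array([[-0.99377668,  0.08127145, -0.07617654,  0.43609137],
       [-0.11090242, -0.65791766,  0.74487919,  0.92349842],
       [ 0.01041952,  0.74869172,  0.66283643,  0.94900822],
       [ 0.        ,  0.        ,  0.        ,  1.        ]])}
top {'fx': 492.70623452371444, 'fy': 492.70623452371444, 'cx': 314.18470020356625, 'cy': 200.61256928129754, 'D': array([-0.01655835,  0.        ,  0.        ,  0.        ,  0.        ]), 'pose': array([[-2.82232329e-02,  9.98202403e-01, -5.28716592e-02,
         4.27847760e-01],
       [-9.99601609e-01, -2.81694899e-02,  1.76155723e-03,
        -1.15944420e-02],
       [ 2.69022993e-04,  5.29003124e-02,  9.98599762e-01,
         1.87629175e+00],
       [ 0.00000000e+00,  0.00000000e+00,  0.00000000e+00,
         1.00000000e+00]])}
0.1 [[-9.68969252e-01  2.47181008e-01 -3.71488245e-04]
 [ 2.47181262e-01  9.68968740e-01 -1.00191478e-03]
 [ 1.12306192e-04 -1.06264954e-03 -9.99999429e-01]]
```

View pics/side0.png

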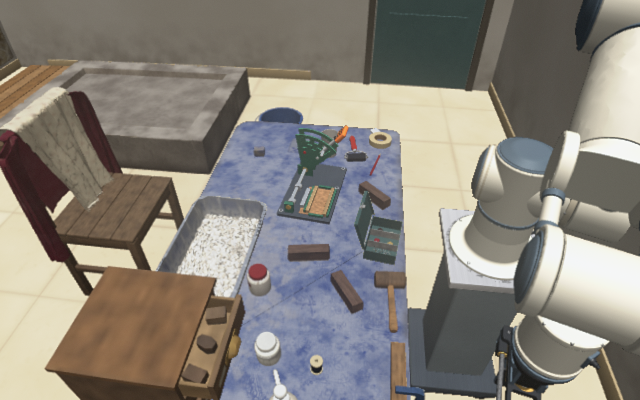

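View pics/top0.png

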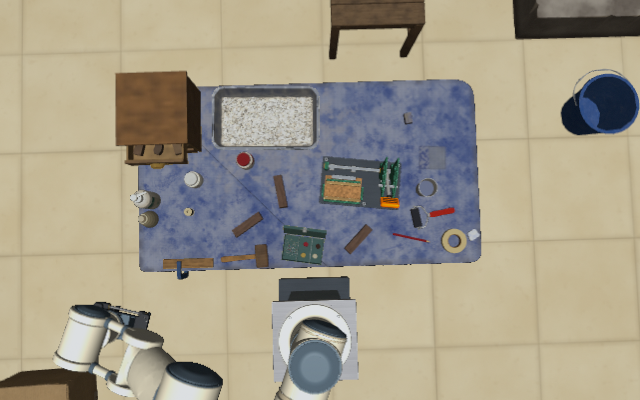

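The top view shows three block-like bars at (247,224), (281,191) and (358,238). The leftmost, which has the largest y, is the one at (247,224). The clamp bed is near (343,190), the orange grip near (390,203), the jars at (245,160) and (193,179), and the tumbler at (428,187).

```bash
cat > h.py <<'E'
import numpy as np,cv2
from bench import ctrl
def ray(n,uv):
    p=ctrl.camera_params(n);K=np.array([[p['fx'],0,p['cx']],[0,p['fy'],p['cy']],[0,0,1]])
    q=cv2.undistortPoints(np.array(uv,float).reshape(-1,1,2),K,p['D']).reshape(-1,2)
    d=np.c_[q[:,0],-q[:,1],-np.ones(len(q))]@p['pose'][:3,:3].T
    return p['pose'][:3,3],d
def plane(n,uv,z):
    c,d=ray(n,uv);return c+d*((z-c[2])/d[:,2])[:,None]
def tri(a,b):
    c1,d1=ray("top",[a]);c2,d2=ray("side",[b]);A=np.c_[d1[0],-d2[0]]
    s=np.linalg.lstsq(A,c2-c1,rcond=None)[0];p,q=c1+s[0]*d1[0],c2+s[1]*d2[0]
    return (p+q)/2,np.linalg.norm(p-q)
def proj(n,P):
    p=ctrl.camera_params(n);K=np.array([[p['fx'],0,p['cx']],[0,p['fy'],p['cy']],[0,0,1]])
    X=(np.atleast_2d(P)-p['pose'][:3,3])@p['pose'][:3,:3]*[1,-1,-1]
    return cv2.projectPoints(X,np.zeros(3),np.zeros(3),K,p['D'])[0].reshape(-1,2)
E
python3 - <<'E'
from h import *
t=cv2.imread('pics/top0.png');s=cv2.imread('pics/side0.png')
def blobs(im,lo,hi,roi,amin=30):
    x0,y0,x1,y1=roi;h=cv2.cvtColor(im,cv2.COLOR_BGR2HSV)[y0:y1,x0:x1]
    m=cv2.inRange(h,lo,hi);n,l,st,c=cv2.connectedComponentsWithStats(m)
    return [(st[i,4],c[i]+[x0,y0],cv2.minAreaRect(np.argwhere(l==i)[:,::-1].astype(np.float32)+[[x0,y0]])if 0 else cv2.minAreaRect((np.argwhere(l==i)[:,::-1]+[x0,y0]).astype(np.float32))) for i in range(1,n) if st[i,4]>amin]
for nm,im,n,R,S in(("top",t,"top",(200,165,400,260),0),("side",s,"side",(270,110,410,330),0)):
    print(nm,'brown')
    for a,c,r in blobs(im,(0,50,30),(20,170,115),R,60):
        P=plane(n,[c],.04)[0];B=plane(n,cv2.boxPoints(r),.04)
        e=[B[1]-B[0],B[2]-B[1]];L=max(e,key=np.linalg.norm);print(a,c.round(1),P.round(3),[round(np.linalg.norm(v),3) for v in e],np.degrees(np.arctan2(L[1],L[0])).round(1))
    print('orange')
    for a,c,r in blobs(im,(5,180,150),(20,255,255),R,10): print(a,c.round(1),cv2.boxPoints(r).round(1).tolist())
    print('cork')
    for a,c,r in blobs(im,(5,60,140),(20,190,255),R,60):
        B=plane(n,cv2.boxPoints(r),.016);print(a,c.round(1),plane(n,[c],.016).round(3),B.round(3).tolist())
a=cv2.resize(t[145:225,310:410],None,fx=6,fy=6,interpolation=2)
cv2.imwrite('pics/c1.png',a)
b=cv2.resize(s[115:230,265:365],None,fx=5,fy=5,interpolation=2)
cv2.imwrite('pics/c2.png',b)
E
```

```text
top brown
250 [280.  191.2] [0.564 0.112 0.04 ] [np.float64(0.029), np.float64(0.121)] -170.8
257 [246.9 224.2] [0.444 0.238 0.04 ] [np.float64(0.119), np.float64(0.03)] -56.5
258 [357.7 238.7] [ 0.379 -0.173  0.04 ] [np.float64(0.117), np.float64(0.03)] -44.1
184 [260.7 252.1] [0.339 0.189 0.04 ] [np.float64(0.052), np.float64(0.055)] 178.7
orange
126 [389.  202.4] [[381.0, 197.0], [398.0, 197.0], [398.0, 207.0], [381.0, 207.0]]
cork
615 [342.2 190.9] [[ 0.56  -0.122  0.016]] [[0.535, -0.051, 0.016], [0.602, -0.058, 0.016], [0.587, -0.193, 0.016], [0.519, -0.185, 0.016]]
side brown
198 [375.6 192.2] [ 0.373 -0.161  0.04 ] [np.float64(0.037), np.float64(0.14)] 134.0
266 [308.5 248.2] [0.564 0.118 0.04 ] [np.float64(0.115), np.float64(0.027)] -173.1
366 [346.6 287.9] [0.443 0.246 0.04 ] [np.float64(0.031), np.float64(0.122)] 122.8
338 [388.6 279.6] [0.33  0.205 0.04 ] [np.float64(0.084), np.float64(0.052)] -173.4
orange
cork
91 [342. 133.] [[ 0.518 -0.556  0.016]] [[0.551, -0.509, 0.016], [0.51, -0.628, 0.016], [0.486, -0.595, 0.016], [0.527, -0.48, 0.016]]
500 [319.5 200.5] [[ 0.56  -0.122  0.016]] [[0.602, -0.067, 0.016], [0.588, -0.221, 0.016], [0.518, -0.193, 0.016], [0.537, -0.043, 0.016]]
232 [392.1 308.9] [[0.319 0.283 0.016]] [[0.331, 0.206, 0.016], [0.313, 0.203, 0.016], [0.307, 0.341, 0.016], [0.324, 0.344, 0.016]]
```

View pics/c1.png

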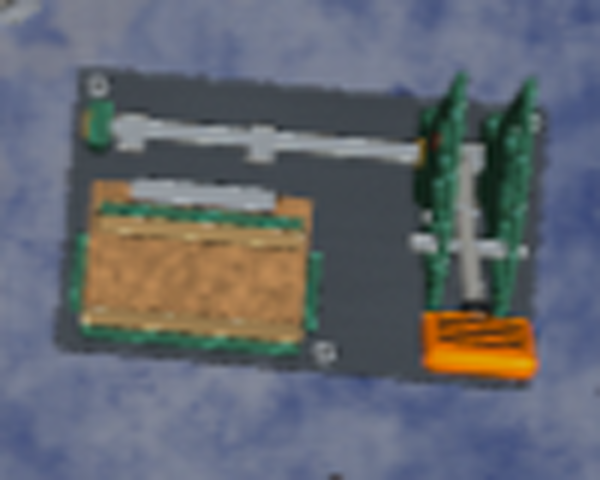

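View pics/c2.png

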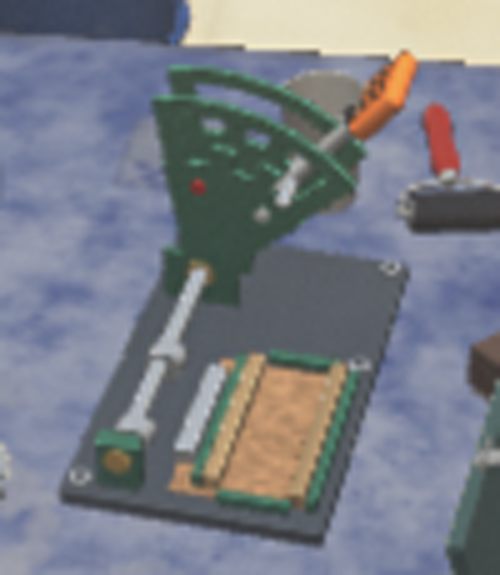

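The crops show the lever in the open notch, with its orange grip at top (389,202) and side (342,133). The fence is on the robot side of the cork and the jaw on the far side.

```bash
python3 - <<'E'
from h import *
f=lambda L:[(x/6+310-.4,y/6+145-.4) for x,y in L]
B=plane("top",f([(80,68),(545,110),(535,388),(55,348)]),.014);print('plate',B.round(4).tolist())
ang=lambda v:np.degrees(np.arctan2(v[1],v[0])).round(2)
for i,j in((1,0),(2,3)): print('yaw y-edge',ang(B[j]-B[i])-90,np.linalg.norm(B[j]-B[i]))
for i,j in((2,1),(3,0)): print('yaw x-edge',ang(B[j]-B[i]),np.linalg.norm(B[j]-B[i]))
yaw=np.radians(-5.5)
F=plane("top",f([(78,338),(298,355)]),.028);J=plane("top",f([(100,237),(305,250)]),.029);L=plane("top",f([(84,270),(309,285)]),.026)
print('fence',F,'jaw',J,'lips',L, ang(F[0]-F[1])-90,ang(J[0]-J[1])-90)
g,e=tri((389,202.4),(342,133));print('grip',g,e)
for deg in(-5,-6,-7):
    a=np.radians(deg);x=np.array([np.cos(a),np.sin(a)]);y=np.array([-x[1],x[0]])
    print(deg,'fence x',F[:,:2]@x,'jaw x',J[:,:2]@x,'lip y',L[:,:2]@y,'grip',g[:2]@x,g[:2]@y,'plate c',B.mean(0)[:2]@x,B.mean(0)[:2]@y)
for n,u,v in(("red",(245,160),.08),("white",(193,179),.074),("tumbler",(428,187),.095)): print(n,plane("top",[u],v))
E
```

```text
plate [[0.6956, -0.0529, 0.014], [0.6606, -0.3468, 0.014], [0.4846, -0.3338, 0.014], [0.5184, -0.032, 0.014]]
yaw y-edge -6.790000000000006 0.29592359305558624
yaw y-edge -6.390000000000001 0.3037318880415564
yaw x-edge -4.21 0.17646104290250209
yaw x-edge -6.74 0.1784363776490741
fence [[ 0.52360915 -0.04642008  0.028     ]
 [ 0.5090722  -0.18377641  0.028     ]] jaw [[ 0.58654391 -0.06203485  0.029     ]
 [ 0.57475687 -0.19025139  0.029     ]] lips [[ 0.56631863 -0.05146632  0.026     ]
 [ 0.55291043 -0.19231859  0.026     ]] -6.040000000000006 -5.25
grip [ 0.50289114 -0.26976616  0.19660849] 0.001144675394976094
-5 fence x [0.52566244 0.5231522 ] jaw x [0.58971862 0.58915125] lip y [-0.00191256 -0.14339744] grip 0.5244891597037075 -0.2249097686251861 plate c 0.6042715796151871 -0.13926121194436503
-6 fence x [0.52559298 0.52549332] jaw x [0.58981517 0.59149498] lip y [ 0.00801203 -0.13347017] grip 0.5283344941580264 -0.21572191579095115 plate c 0.6066099893985583 -0.1286940085813155
-7 fence x [0.52536343 0.52767437] jaw x [0.58973204 0.59365853] lip y [ 0.01793418 -0.12350224] grip 0.5320188928073336 -0.20646835197142116 plate c 0.6087636199027957 -0.11808760377656523
red [[0.67924453 0.23472026 0.08      ]]
white [[0.6153448  0.42817923 0.074     ]]
tumbler [[ 0.55995988 -0.42902563  0.095     ]]
```

Everything agrees with the given sizes. The fence-to-jaw span measures 65 mm against 66, the lips 141 mm against 139, the grip z 0.197 against 0.198, and the lever offset 153 mm against 155. Next I pick up the block.

```bash
cat >> h.py <<'E'
YAW=np.radians(-6.2);XB=np.array([np.cos(YAW),np.sin(YAW),0]);YB=np.array([-XB[1],XB[0],0])
BED=np.array([.5525,-.1212,.016])
def down(deg):
    a=np.radians(deg);y=np.array([np.cos(a),np.sin(a),0]);z=np.array([0,0,-1.])
    return np.c_[np.cross(y,z),y,z]
def st(*a): print(*a,'t',round(ctrl.current_t(),2),'tcp',np.round(ctrl.current_tool_pos(),4),'F',np.round(ctrl.current_contact_force(),1),'w',round(ctrl.current_grip_width()*91,1),flush=True)
E
python3 - <<'E'
from h import *
R=down(33.3);P=np.array([.444,.240,0])
ctrl.goto(P+[0,0,.10],R);st('above')
print(ctrl.move_l(P+[0,0,.024],.12,contact_N=8));st('down')
ctrl.command_gripper(0);st('grip',ctrl.current_grasp_force())
ctrl.move_l(P+[0,0,.15],.15);st('up')
print('q',ctrl.current_q())
ctrl.goto(BED+.006*XB+[0,0,.15],down(-6.2));st('over bed')
t=ctrl.read_camera("top");s=ctrl.read_camera("side");cv2.imwrite('pics/t1.png',t);cv2.imwrite('pics/s1.png',s)
a=cv2.resize(t[120:245,290:420],None,fx=3.5,fy=3.5,interpolation=2);b=cv2.resize(s[100:225,250:370],None,fx=3.5,fy=3.5,interpolation=2)
cv2.imwrite('pics/m1.png',np.hstack([b[:430,:],a[:430,:370]]))
E
```

```text
above t 1.83 tcp [0.444  0.2408 0.1002] F [ 0.1 -0.7 -0.1] w 91.1
False
down t 2.62 tcp [0.4443 0.2403 0.0244] F [1.2 0.6 0.8] w 91.1
grip 0.0 t 3.98 tcp [0.444 0.24  0.024] F [-0.4 -0.1 -0.3] w 0.2
up t 4.97 tcp [0.4435 0.2398 0.1493] F [-0.2  0.1 -0.5] w 0.4
q [ 2.16099785e+01  2.13217678e+01  9.66660446e+01  8.82864372e-04
  6.20790735e+01 -1.16907782e+01]
over bed t 6.39 tcp [ 0.5583 -0.1207  0.1658] F [-0.4  0.2 -0.8] w 0.6
```

View pics/m1.png

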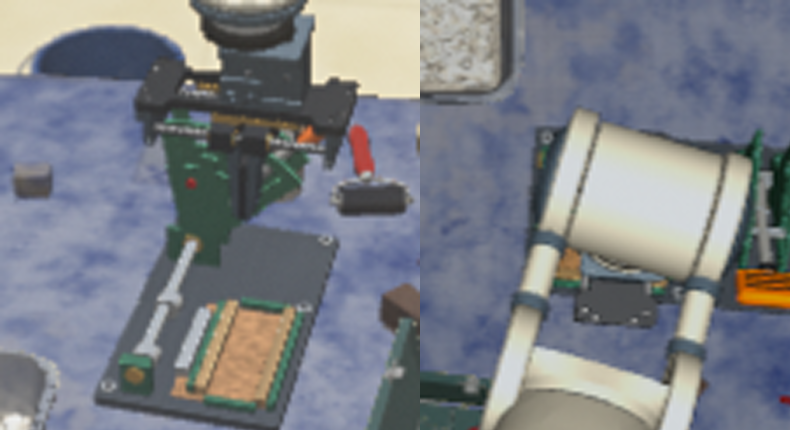

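The gripper shut on nothing, and the picture shows the fingers closed and empty above the bed. I'll look at where the block is now.

```bash
python3 - <<'E'
from h import *
t0=cv2.imread('pics/top0.png');t=cv2.imread('pics/t1.png');s0=cv2.imread('pics/side0.png');s=cv2.imread('pics/s1.png')
c=lambda im,r:cv2.resize(im[r[1]:r[3],r[0]:r[2]],(390,290),interpolation=2)
T=(205,180,285,240);S=(300,225,420,315)
cv2.imwrite('pics/m2.png',np.vstack([np.hstack([c(t0,T),c(t,T)]),np.hstack([c(s0,S),c(s,S)])]))
E
```

```text
(no output)
```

View pics/m2.png

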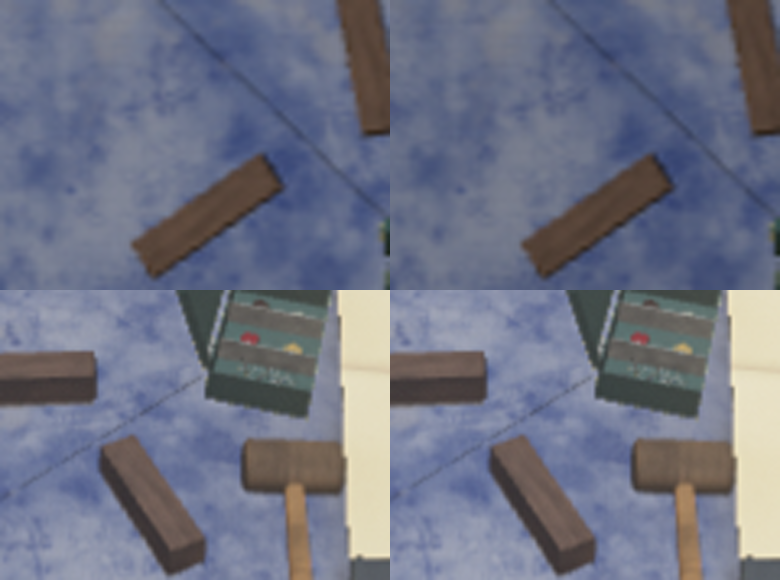

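The block at top (247,224) did not move at all. I'll compare where the fingertips appear with the reported TCP.

```bash
python3 - <<'E'
from h import *
st();p=ctrl.current_tool_pos();R=ctrl.current_eef_rot();print(R.round(3).tolist())
print('side exp',proj("side",[p,p-.1*R[:,2],[.444,.24,.04],[.444,.24,0]]),'top',proj("top",[p,[.444,.24,.04]]))
s=cv2.imread('pics/s1.png')
x0,y0=280,100
a=cv2.resize(s[y0:y0+95,x0:x0+100],None,fx=6,fy=6,interpolation=2)
u=proj("side",[p])[0];cv2.circle(a,(int((u[0]-x0)*6),int((u[1]-y0)*6)),4,(0,0,255),2)
cv2.imwrite('pics/c3.png',a)
E
```

```text
t 6.49 tcp [ 0.5584 -0.1206  0.166 ] F [-0.2  0.8 -0.2] w 0.5
[[0.106, 0.994, -0.0], [0.994, -0.106, 0.0], [0.0, -0.0, -1.0]]
side exp [[320.15874623 165.36684384]
 [320.26785883 138.54871579]
 [346.29160771 285.90708534]
 [345.62421186 294.7290949 ]] top [[344.30187618 188.27218937]
 [246.39402176 224.27192022]]
```

View pics/c3.png

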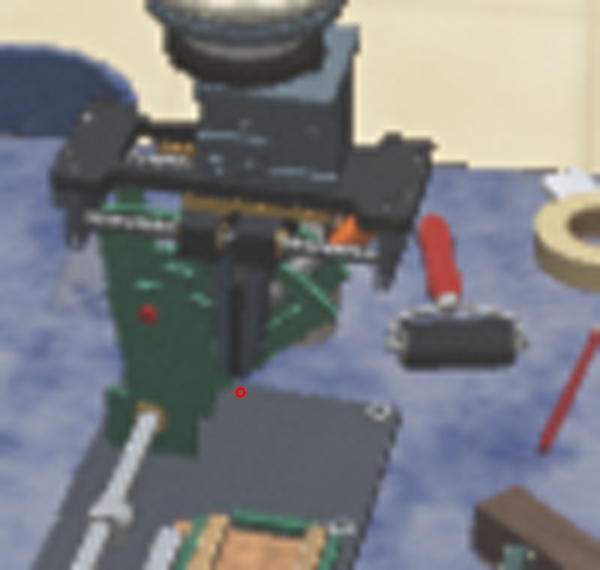

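The fingertips appear at about row 163, against a predicted 165.4. They look roughly 10 mm higher, or farther away, than reported. I'll touch the top of the block with shut fingers to measure the offset.

```bash
python3 - <<'E'
from h import *
R=down(33.3);P=np.array([.444,.240,0])
ctrl.goto(P+[0,0,.07],R);st('above')
print(ctrl.move_l(P+[0,0,.008],.06,contact_N=5));st('probe')
t=ctrl.read_camera("top");s=ctrl.read_camera("side");cv2.imwrite('pics/t2.png',t);cv2.imwrite('pics/s2.png',s)
p=ctrl.current_tool_pos();ctrl.move_l(P+[0,0,.07],.2);st()
x0,y0=295,215
a=cv2.resize(s[y0:y0+100,x0:x0+100],(400,400),interpolation=2)
u=proj("side",[p])[0];cv2.circle(a,(int((u[0]-x0)*4),int((u[1]-y0)*4)),4,(0,0,255),2)
x0,y0=200,175
b=cv2.resize(t[y0:y0+100,x0:x0+100],(400,400),interpolation=2)
u=proj("top",[p])[0];cv2.circle(b,(int((u[0]-x0)*4),int((u[1]-y0)*4)),4,(0,0,255),2)
cv2.imwrite('pics/m3.png',np.hstack([a,b]))
E
```

```text
above t 7.95 tcp [0.4449 0.2395 0.0703] F [-0.2  0.9 -0.8] w 0.2
True
probe t 8.81 tcp [0.4435 0.2398 0.0142] F [-2.1 -1.   9.5] w 0.6
t 9.33 tcp [0.4443 0.2402 0.0701] F [ 0.  -0.4 -0.1] w 0.2
```

View pics/m3.png

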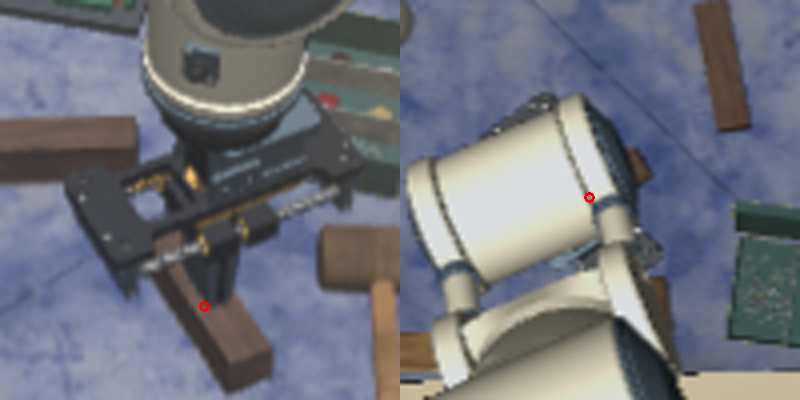

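Contact with the top of the block, which is at z = 0.040, came at a reported z of 0.014. The real fingertips therefore sit about 25 mm short of the reported TCP. In xy the fingers are on the block: the visible lower edge is only the near side of the 32 mm pad. I'll grasp with that correction.

```bash
python3 - <<'E'
from h import *
P=np.array([.444,.240,0]);D=.025
ctrl.command_gripper(1);st('open')
print(ctrl.move_l(P+[0,0,.023-D],.10,contact_N=8));st('down')
ctrl.command_gripper(0);st('grip',ctrl.current_grasp_force())
if ctrl.current_grip_width()*91>25:
    ctrl.move_l(P+[0,0,.10],.15);st('up')
    G=BED+.006*XB
    ctrl.goto(G+[0,0,.08],down(-6.2));st('over bed',ctrl.current_grasp_force())
    t=ctrl.read_camera("top");s=ctrl.read_camera("side");cv2.imwrite('pics/t4.png',t);cv2.imwrite('pics/s4.png',s)
    cv2.imwrite('pics/m4.png',cv2.resize(s[100:225,250:370],None,fx=4.7,fy=4.7,interpolation=2))
E
```

```text
open t 10.72 tcp [0.444 0.24  0.07 ] F [-0.5  0.  -1.4] w 91.2
False
down t 11.59 tcp [ 0.4443  0.2401 -0.0016] F [-0.1  0.   0.8] w 90.5
grip 29.987914860248566 t 12.5 tcp [ 0.4441  0.24   -0.002 ] F [-1.3 -0.4 -0.7] w 33.6
up t 13.33 tcp [0.4435 0.2398 0.0993] F [-0.4 -0.9 -1.9] w 33.5
over bed 29.987256824970245 t 14.75 tcp [ 0.5583 -0.1207  0.0958] F [ 0.1 -0.1 -0.3] w 33.3
```

View pics/m4.png

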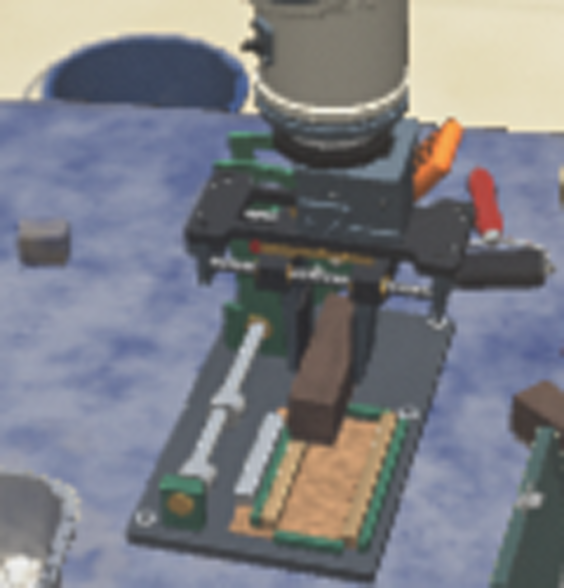

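The block is held level and straight, at a grip width of 33.5 mm. Its near end, with bottom corners at crop (290,428) and (335,443), points along the bed. I'll check that end against the expected position and then set the block down.

```bash
python3 - <<'E'
from h import *
G=BED+.006*XB
m=plane("side",[(250+290/4.7-.4,100+428/4.7-.4),(250+335/4.7-.4,100+443/4.7-.4)],.098).mean(0)-G
print('near end in bed frame (exp 0, .0625):',m@XB,m@YB)
if abs(m@YB-.0625)<.009 and abs(m@XB)<.007:
    g=G.copy();g[2]=.024;ctrl.move_l(g,.12);st('near')
    g[2]=.008;print(ctrl.move_l(g,.02,contact_N=4));st('contact')
    if ctrl.current_tool_pos()[2]<.02:
        ctrl.command_gripper(.52);st('released')
        g[2]=.13;ctrl.move_l(g,.12);st('up')
        t=ctrl.read_camera("top");s=ctrl.read_camera("side");cv2.imwrite('pics/t5.png',t);cv2.imwrite('pics/s5.png',s)
        cv2.imwrite('pics/m5.png',cv2.resize(s[125:225,265:365],None,fx=5,fy=5,interpolation=2))
E
```

```text
near end in bed frame (exp 0, .0625): 0.0007371396283369489 0.05388519680063195
near t 15.6 tcp [ 0.5589 -0.1218  0.0245] F [ 0.6 -0.9  0.1] w 33.7
True
contact t 16.16 tcp [ 0.5585 -0.1219  0.0136] F [-0.3 -0.8  3.6] w 33.6
released t 16.59 tcp [ 0.5582 -0.1218  0.0135] F [0.4 0.4 0.2] w 47.8
up t 17.71 tcp [ 0.558  -0.1217  0.1293] F [ 0.5 -0.  -0.5] w 47.2
```

View pics/m5.png

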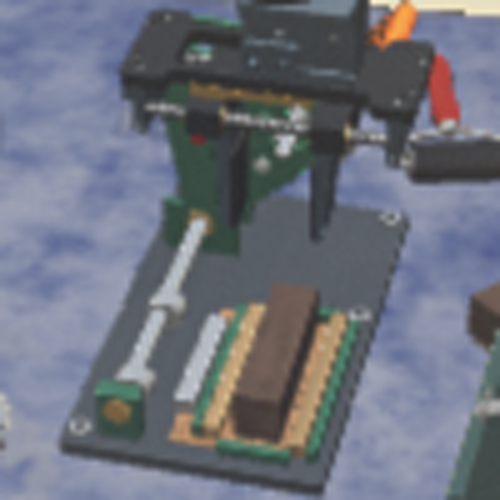

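The block touched down at the floor height, reported 0.0136 against an expected 0.014. In the picture it lies flat between fence and jaw, inside both end lips. Next is the lever. First I check with images whether the 25 mm tool offset runs along the tool axis in a leaning pose, since that is not yet known.

```bash
cat >> h.py <<'E'
D=.025
GR=np.array([.5029,-.2698,.1966]);GR=GR+YB*((BED-GR)@YB-.154)
PIV=GR+.2*np.sin(.66)*XB;PIV[2]=.04
def lev(sw,dist,piv=PIV):
    """reported TCP pose with real fingertips at dist along the lever"""
    th=.66-sw;z=-np.sin(th)*XB+np.array([0,0,np.cos(th)]);x=np.cos(th)*XB+np.array([0,0,np.sin(th)])
    return piv+(dist-D)*z,np.c_[np.cross(x,-z),x,-z]
E
python3 - <<'E'
from h import *
print('piv',PIV)
for a in((0,.30),(0,.184),(0,.206),(.33,.206),(.66,.206),(.66,.184),(.66,.30)):
    q=ctrl.ik(*lev(*a));print(a,None if q is None else np.round(q,0))
p=ctrl.current_tool_pos();ctrl.move_l([p[0],p[1],.25],.2)
ctrl.goto(*lev(0,.30));st('pre')
ctrl.command_gripper(0);a=ctrl.read_camera("side");ctrl.command_gripper(1);b=ctrl.read_camera("side");st()
cv2.imwrite('pics/s6a.png',a);cv2.imwrite('pics/s6b.png',b)
m=(cv2.absdiff(a,b).max(2)>30).astype(np.uint8)
n,l,s,c=cv2.connectedComponentsWithStats(m)
print([(s[i].tolist(),c[i].round(1).tolist()) for i in range(1,n) if s[i,4]>8])
p=ctrl.current_tool_pos();z=ctrl.current_eef_rot()[:,2]
for k in(0,.025,.05,.075): print(k,'A',proj("side",[p-k*z])[0].round(1),'B',proj("side",[p-k*z+[0,0,.025]])[0].round(1))
E
```

```text
piv [ 0.6247076  -0.28395031  0.04      ]
(0, 0.3) [-57.   5. 115.  44.  43. -80.]
(0, 0.184) [-49.  19. 116.  60.  29. -93.]
(0, 0.206) [-50.  16. 116.  56.  31. -90.]
(0.33, 0.206) [-37.  19.  92.  12.  53. -37.]
(0.66, 0.206) [-29.  32.  65.  -0.  83. -23.]
(0.66, 0.184) [-29.  33.  67.  -0.  80. -23.]
(0.66, 0.3) [-29.  29.  56.  -0.  95. -23.]
pre t 19.68 tcp [ 0.4574 -0.2655  0.2569] F [ 0.3  0.9 -0.9] w 47.3
t 21.99 tcp [ 0.4571 -0.2657  0.2572] F [ 0.3 -0.5  0.1] w 91.2
[([374, 79, 7, 8, 25], [377.1, 82.3]), ([349, 83, 43, 35, 571], [370.0, 99.9]), ([372, 103, 27, 24, 232], [386.2, 114.8])]
0 A [356.4 118.7] B [356.9 111.9]
0.025 A [361.5 113.9] B [362. 107.]
0.05 A [366.7 109.1] B [367.3 102. ]
0.075 A [372.  104.1] B [372.6  96.8]
```

The moving-finger centroid at (374.7,104.2) lies about 3 px from the axis if the offset runs along the tool, and about 9 px from it if it is a world-z offset. The offset is along the tool, so I'll grasp the lever and lift it.

```bash
python3 - <<'E'
from h import *
p,R=lev(0,.184)
hit=ctrl.move_l(p,.12,ori=R,contact_N=10);st('in',hit)
if not hit:
    ctrl.command_gripper(0);st('grip',ctrl.current_grasp_force())
    p,R=lev(0,.205);ctrl.move_l(p,.06,ori=R);st('lifted',ctrl.current_grasp_force())
    s=ctrl.read_camera("side");cv2.imwrite('pics/s7.png',s)
    h=cv2.cvtColor(s,cv2.COLOR_BGR2HSV);m=cv2.inRange(h,(5,180,150),(20,255,255));m[:,:300]=0;m[160:]=0
    print('orange',m.sum()//255,np.argwhere(m>0)[:,::-1].mean(0), 'axis z',lev(0,.2)[1][:,2], 'x',lev(0,.2)[1][:,1])
E
```

```text
in False t 23.11 tcp [ 0.5277 -0.2735  0.1659] F [-0.4  0.1 -1.1] w 90.9
grip 29.929355084896088 t 24.23 tcp [ 0.528  -0.2735  0.1658] F [1.8 0.6 0.7] w 15.9
lifted 29.90839719772339 t 24.73 tcp [ 0.5151 -0.272   0.1823] F [ 5.1  0.6 -3.7] w 16.2
orange 9 [347.77777778 128.66666667] axis z [ 0.60953071 -0.06621622 -0.78999223] x [ 0.78537154 -0.08531865  0.61311685]
```

The grip width is 16 mm, and the force is about 6 N along the lever, which is the spring. Now I swing it, watching the forces.

```bash
python3 - <<'E'
from h import *
def stt(sw):
    F=ctrl.current_contact_force();R=ctrl.current_eef_rot();st('sw %.3f lat %.1f ax %.1f'%(sw,F@R[:,1],F@R[:,2]));return F@R[:,1]
for sw in np.linspace(0.08,.64,8):
    p,R=lev(sw,.205);ctrl.move_l(p,.14,ori=R)
    f=stt(sw)
    if abs(f)>15: print('stop');break
else:
    for sw in(.65,.66,.67,.68,.69,.70,.71):
        p,R=lev(sw,.205);ctrl.move_l(p,.06,ori=R);f=stt(sw)
        if f<-5: break
E
```

```text
sw 0.080 lat 2.2 ax 6.2 t 25.23 tcp [ 0.5273 -0.2734  0.1907] F [ 5.2 -0.5 -4. ] w 16.1
sw 0.160 lat 1.0 ax 7.3 t 25.61 tcp [ 0.5397 -0.2748  0.198 ] F [ 4.2 -2.  -5.9] w 15.9
sw 0.240 lat 2.4 ax 6.5 t 25.93 tcp [ 0.5528 -0.2764  0.2044] F [ 4.5 -3.7 -4.9] w 16.4
sw 0.320 lat 2.6 ax 6.0 t 26.19 tcp [ 0.5663 -0.278   0.2096] F [ 3.9 -5.  -4.8] w 16.3
sw 0.400 lat 1.9 ax 6.4 t 26.45 tcp [ 0.5799 -0.2795  0.2135] F [ 3.  -4.8 -5.7] w 16.3
sw 0.480 lat 2.6 ax 6.1 t 26.71 tcp [ 0.5938 -0.281   0.2162] F [ 3.1 -5.2 -5.6] w 16.0
sw 0.560 lat 2.7 ax 6.4 t 26.98 tcp [ 0.6078 -0.2826  0.2179] F [ 2.8 -5.8 -6.1] w 15.9
sw 0.640 lat 2.8 ax 6.8 t 27.24 tcp [ 0.6219 -0.2843  0.2184] F [ 2.3 -6.  -6.7] w 16.0
sw 0.650 lat 2.7 ax 6.8 t 27.49 tcp [ 0.6229 -0.2844  0.2187] F [ 2.2 -4.9 -6.8] w 16.4
sw 0.660 lat 2.3 ax 7.3 t 27.74 tcp [ 0.6248 -0.2846  0.219 ] F [ 1.7 -5.3 -7.3] w 16.5
sw 0.670 lat 3.4 ax 7.4 t 27.99 tcp [ 0.6266 -0.2849  0.219 ] F [ 2.7 -6.3 -7.5] w 16.3
sw 0.680 lat 3.2 ax 7.0 t 28.24 tcp [ 0.6284 -0.285   0.2189] F [ 2.5 -5.6 -7.1] w 15.8
sw 0.690 lat 2.6 ax 6.7 t 28.49 tcp [ 0.6301 -0.2853  0.2189] F [ 1.8 -5.6 -6.7] w 15.9
sw 0.700 lat -0.7 ax 7.3 t 28.74 tcp [ 0.6314 -0.2854  0.2186] F [-1.8 -6.7 -7.2] w 16.2
sw 0.710 lat -11.1 ax 7.9 t 28.99 tcp [ 0.6312 -0.2853  0.2179] F [-12.2  -5.7  -7.2] w 16.7
```

The stop was met at my 0.70, which is a true 0.68, so the locked notch is at my 0.68. I back off to that, lower, release, retreat and check.

```bash
python3 - <<'E'
from h import *
p,R=lev(.68,.205);ctrl.move_l(p,.06,ori=R);st('back')
p,R=lev(.68,.1845);print(ctrl.move_l(p,.06,ori=R,contact_N=14));st('low')
ctrl.command_gripper(.6);st('open')
p,R=lev(.68,.30);ctrl.move_l(p,.15,ori=R);st('away')
q=np.array(ctrl.current_q());q[0]-=25;q[1]-=15;ctrl.movej(q.tolist());st('clear')
t=ctrl.read_camera("top");s=ctrl.read_camera("side");cv2.imwrite('pics/t8.png',t);cv2.imwrite('pics/s8.png',s)
for n,im,r in(("top",t,(330,130,420,230)),("side",s,(290,90,370,180))):
    x0,y0,x1,y1=r;h=cv2.cvtColor(im,cv2.COLOR_BGR2HSV)[y0:y1,x0:x1]
    m=cv2.inRange(h,(5,180,150),(20,255,255));k,l,a,c=cv2.connectedComponentsWithStats(m)
    print(n,[(a[i].tolist(),(c[i]+[x0,y0]).round(1).tolist()) for i in range(1,k) if a[i,4]>5])
    h0=PIV-[0,0,0]-.0044*0*XB
    for d in(.2,.204,.216): print(d,proj(n,[PIV+.004*XB+[0,0,d]]).round(1))
def brown(im,n,R):
    x0,y0,x1,y1=R;h=cv2.cvtColor(im,cv2.COLOR_BGR2HSV)[y0:y1,x0:x1]
    m=cv2.inRange(h,(0,50,30),(20,170,115));k,l,a,c=cv2.connectedComponentsWithStats(m)
    for i in range(1,k):
        if a[i,4]>60:
            P=plane(n,[c[i]+[x0,y0]],.056)[0]-BED;r=cv2.minAreaRect((np.argwhere(l==i)[:,::-1]+[x0,y0]).astype(np.float32))
            B=plane(n,cv2.boxPoints(r),.056)-BED;print(n,a[i,4],'bed xy',(P@XB).round(4),(P@YB).round(4),'corners',(B@XB).round(3),(B@YB).round(3))
brown(t,"top",(310,165,375,215));brown(s,"side",(285,170,345,225))
brown(cv2.imread('pics/s5.png'),"side",(285,170,345,225))
for n,im in(("top",t),("side",s)):
    im0=cv2.imread(f'pics/{n}0.png')
    for nm,P in(("red",(.679,.235,.04)),("white",(.615,.428,.037)),("tumbler",(.56,-.429,.048))):
        u,v=proj(n,[P])[0].astype(int);print(n,nm,'mean diff',cv2.absdiff(im,im0)[v-12:v+12,u-12:u+12].mean().round(2))
E
```

```text
back t 29.24 tcp [ 0.6278 -0.285   0.2192] F [ 1.4 -5.9 -6.1] w 16.3
True
low t 29.59 tcp [ 0.6288 -0.2851  0.2008] F [ 3.6 -1.8 -1.4] w 15.9
open t 30.33 tcp [ 0.6284 -0.2854  0.2014] F [-0.3  0.1 -0.4] w 54.7
away t 31.24 tcp [ 0.6298 -0.2844  0.3139] F [ 0.7 -0.3 -0.2] w 54.7
clear t 32.52 tcp [ 0.4288 -0.4923  0.489 ] F [ 0.6  0.7 -0.3] w 54.7
top [([56, 33, 19, 5, 62], [394.8, 165.0])]
0.2 [[394.  164.2]]
0.204 [[394.2 164.1]]
0.216 [[394.8 163.6]]
side []
0.2 [[305.2 117. ]]
0.204 [[305.2 116. ]]
0.216 [[305.1 112.8]]
top 305 bed xy -0.0014 0.0017 corners [-0.018  0.016  0.016 -0.019] [ 0.063  0.063 -0.06  -0.059]
side 199 bed xy -0.002 0.0089 corners [ 0.012  0.013 -0.017 -0.016] [ 0.064 -0.059 -0.051  0.071]
side 200 bed xy 0.0048 0.0099 corners [ 0.021  0.018 -0.013 -0.008] [ 0.086 -0.059 -0.048  0.095]
top red mean diff 0.94
top white mean diff 0.96
top tumbler mean diff 0.84
side red mean diff 1.07
side white mean diff 0.81
side tumbler mean diff 11.77
```

The block is now at bed x ≈ 0, clamped against the fence, and the bystanders have not moved. Last, I check from the side that the lever is fully home.

```bash
python3 - <<'E'
from h import *
for f in('s8','side0'):
    s=cv2.imread(f'pics/{f}.png');h=cv2.cvtColor(s,cv2.COLOR_BGR2HSV)[80:160,280:370]
    m=cv2.inRange(h,(3,150,90),(22,255,255));k,l,a,c=cv2.connectedComponentsWithStats(m)
    print(f,[(a[i].tolist(),(c[i]+[280,80]).round(1).tolist()) for i in range(1,k) if a[i,4]>8])
pv=PIV+.004*XB
for lift in(0,.016,.021):
    P=[pv+[0,0,.2+lift]+sx*.008*XB+sy*.032*YB+sz*np.array([0,0,.023]) for sx in(-1,1) for sy in(-1,1) for sz in(-1,1)]
    q=proj("side",P);print(lift,'x',q[:,0].min(),q[:,0].max(),'y',q[:,1].min(),q[:,1].max())
z=-np.sin(.66)*XB+np.array([0,0,np.cos(.66)]);x=np.cos(.66)*XB+np.array([0,0,np.sin(.66)])
P=[pv+.2*z+sx*.008*x+sy*.032*YB+sz*.023*z for sx in(-1,1) for sy in(-1,1) for sz in(-1,1)]
q=proj("side",P);print('start box x',q[:,0].min(),q[:,0].max(),'y',q[:,1].min(),q[:,1].max())
E
```

```text
s8 [([24, 29, 7, 18, 56], [306.5, 115.8])]
side0 [([55, 46, 13, 16, 87], [341.6, 133.9])]
0 x 300.25053316636587 309.9685391255793 y 106.06687291321586 128.15185853205222
0.016 x 300.1151141229563 309.9108424461054 y 101.79548866315095 123.97703599278078
0.021 x 300.0724323646201 309.8926735291143 y 100.44795378143796 122.65960152345635
start box x 332.7778213579066 348.542246160831 y 121.86577726316844 142.9252922468991
```

The grip spans rows 109 to 127 in the side view. That fits lift 0, predicted 106 to 128; at lift 16 mm it would end at row 124. The lever is home.

```bash
python3 -c "
from bench import ctrl
print(ctrl.sign_off(),ctrl.current_t())"
```

```text
the job is handed in; nothing more can be done
the job is handed in; nothing more can be done
```

The job is handed in at about 33 s of the 54 s allowed: the block lies flat in the bed, clamped against the fence, the lever is down in the upright locked notch and released, and the jars and tumbler are where they were.

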